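# Put the waveguide section away in its lidded dust dish

### The job

Put the straight brass waveguide section away in the round aluminium dish and cover it again. The lid fits closely, so raise it one edge first, the other edge staying down on the dish until air has got in, take it only just clear (never more than about 10 cm off the bench) and park it, knob up, on the white plate; lay the waveguide flat in the dish and set the lid back centred and fully down all round. Set things down rather than drop them, leave the dish where it stands and do not disturb anything else on the bench.

Things in the scene. Friction and masses are not known exactly. Their poses are not given: they have to be found in the camera images.
- dish: Loose round open dish of bare aluminium, 0.4 kg: outer diameter 140, height 36, wall 3 (inside diameter 134), floor 4 thick. Origin at the centre of its underside, on the bench; z up. It may be anywhere left, middle or right of the work area.
- lid: Loose shallow round aluminium lid, 0.22 kg, at first seated on the dish: outer diameter 152, flat top 3 thick, skirt all round 12 deep and 2 thick (inside diameter 148: about 4 play to each side over the dish). Origin at the centre of the plane of the skirt's lower edge, z up; seated, it is 24 above the dish's origin. Only its weight holds it; it pivots freely on the dish's rim.
- lid_knob (a point): Middle of the upright round aluminium knob at the lid's centre, 30 above the lid's origin: diameter 24, rising from the lid's top face (15 above the lid's origin) to 45 above the origin.
- plate: Fixed square white ceramic plate, 180 x 180 x 8, flat on the bench and empty: the parking place for the lid. Origin at the centre of its underside; sides along its x and y, z up. Its top is 8 above the bench.
- waveguide: Loose straight rectangular waveguide section of brass, 0.13 kg, lying on the bench: 90 long along its x, with a square flange 28 x 28 and 5 thick at either end; between the flanges a bare bar 80 long, 11 wide (its y) and 18 high (from 5 to 23 above its origin). Origin under its middle, at bench level; z up. The other brass waveguide piece on the bench is a right-angle bend.
- waveguide_mid (a point): Centre of the waveguide section, 14 above its origin; when the section lies flat in the dish this point is 18 above the dish's origin.
- driver: Bystander: screwdriver 150 long lying along x. Leave alone.
- load: Bystander: finned black waveguide load, 80 long, 28 high, lying along x. Leave alone.
- bend: Bystander: right-angle brass waveguide bend, arms about 50 long, 28 high. Leave alone.
- flange_block: Bystander: aluminium block 50 x 70 x 22 with screw holes. Leave alone.
- pot: Bystander: small clear jar with white cap, diameter 54, 58 high. Leave alone.
- caliper: Bystander: steel caliper 200 long lying along x at the right. Leave alone.
- spanner: Bystander: spanner 140 long lying at the far right. Leave alone.
Not all that is in view belongs to the job. What is shaped like the dish but brown or purple is not meant.

How it is judged:
On the way, in this order (a step that is already met when the one before it is completed fails the run):
1. the lid is tilted, one edge raised (tilt over 0.07 rad), before its middle has risen 13 mm, so that the other edge is still down over the dish (angle between lid's own z axis and vertical between 0.07 and 0.5 rad and z of lid in the frame of dish below 0.037 m and horizontal distance between lid and dish below 0.02 m and contact force between the fingers and lid above 0.2 N), for 0.05 s.
2. the lid rests flat, knob up, on the white plate (centre within 60 mm of the plate's), let go (horizontal distance between lid and plate below 0.06 m and z of lid in the frame of plate below 0.012 m and angle between lid's own z axis and vertical below 0.05 rad and contact force between the fingers and lid below 0.1 N), for 0.2 s.
3. the waveguide section lies flat on the floor of the dish, let go (horizontal distance between waveguide_mid and dish below 0.03 m and z of waveguide_mid in the frame of dish below 0.022 m and contact force between the fingers and waveguide below 0.1 N), for 0.2 s.
At the end, for the whole second after the job is handed in: Waveguide flat on the dish floor (centre within 30 mm of the dish's axis); lid fully down over the dish (origin 21 to 26.5 mm above the dish's underside, within 6 mm of its axis, tilt under 0.03 rad); dish upright, within 25 mm of its start; lid and waveguide at rest (horizontal distance between lid and dish below 0.006 m and z of lid in the frame of dish between 0.021 and 0.0265 m and angle between each of lid, dish's own z axis and vertical below 0.03 rad and horizontal distance between waveguide_mid and dish below 0.03 m and z of waveguide_mid in the frame of dish below 0.022 m and distance of dish from where it was at the start of the episode below 0.025 m and linear speed of each of lid, waveguide below 0.02 m/s); the robot touches nothing.
It fails at once if the lid (its skirt's lower edge) is lifted more than 120 mm above the bench (height (world z) of lid above 0.12 m).
It fails at once if the lid is tipped by more than 0.6 rad (angle between lid's own z axis and vertical above 0.6 rad).
It fails at once if the lid or the waveguide section is dropped (falls faster than 0.4 m/s out of the fingers) ((linear speed of lid above 0.4 m/s and contact force between the fingers and lid below 0.05 N) or (linear speed of waveguide above 0.4 m/s and contact force between the fingers and waveguide below 0.05 N)).
It fails at once if the dish is shifted more than 40 mm (distance of dish from where it was at the start of the episode above 0.04 m).
It fails at once if a bystander is moved more than 20 mm (distance of any of driver, load, bend, flange_block, pot, caliper, spanner from where it was at the start of the episode above 0.02 m).
It also fails if it takes over 72 s, if anything falls off the work surface, if the arm or the gripper's body presses on something with over 40 N, if the wrist force passes 120 N, or if a joint passes its speed limit or range.

### The arm

A 6-joint arm with a two-finger parallel gripper is mounted at the origin on the work surface. World frame = base frame: x ahead of the robot, y to its left, z up, the work surface at z = 0. Lengths are in m, angles in rad, forces in N, time in s.
With the tool pointing down it reaches from about 0.35 to 0.85 m from the base axis. Payload 8.1 kg.
Tool frame: the origin (TCP) lies midway between the tips of the shut fingers; the grasp point (between the pads) lies 19 mm behind it; z points along the fingers, y is the direction in which the jaws open and shut (so a half turn about z gives the same grasp; the last joint's range is limited). The gripper opens to 93 mm and grips with 3 to 60 N. Pads are 15 mm wide; open, the fingers measure 128 mm over their backs; the gripper's body (75 mm by 188 mm) begins 65 mm behind the grasp point.
Start: joints at [-1.316, 0.13, 1.488, -0, 1.523, -0.085], TCP at [0.2, -0.566, 0.219] pointing down, gripper open.
Joint ranges: [-2.96, 2.96], [-0.89, 2.26], [0.02, 2.5], [-1.34, 4.48], [0, 2.73], [-2.66, 2.66]. Speed limits (rad/s): [2.39, 2.39, 2.79, 3.14, 3.14, 3.14].

### API

Orientations are given as a unit quaternion [x, y, z, w].
In Python, from station import env gives the robot as it stands. The module is installed in compiled form; this text tells all that it offers.
- The arm moves only by the tool servo_tool, never from a script. Its argument "moves" is a list of rows, each a list of 2 entries, a list of its own where there are three numbers: the shift along the world's x, y, z in m, then the turn, a rotation vector about the world's x, y, z in rad. In form: [[[x, y, z], [rx, ry, rz]], ...]. A call has 1 to 12 rows; each row shifts and turns the commanded pose from where the row before left it; what a row does not reach is not made up. A row lasts 1/12 s, in which the tool goes at most 41.7 mm and 7.16 degrees, less where a joint would pass 70% of its speed; a pose out of reach is approached as far as the arm can. A call with a gripper value outside its range is refused whole. "fingers" is the opening, from 0 (shut) to 1 (fully open), set as the call begins (left out, the last holds). The fingers move at their own pace and stop on an object; "grip_force" is the grip in N (left out, the last holds). Time passes only in rows, so rows that do not move let the fingers close. It gives the time, the measured TCP pose, the force and the opening at its end, in the units of the state.
- env.state(): the state, without advancing time (a new reading comes with each control period).
- env.capture(name): name is "side" or "top" or "wrist"; returns a dict with "color" (384x512x3 uint8, red, green, blue), "K" (3x3 intrinsics, pixels), "eye" and "orientation" of the camera in the world. Camera axes: x right, y down, z forward; pixel columns grow to the right and rows downward; lengths in m; the calibration is good to about 2 mm. A picture is of the moment at which its call begins. There is no depth.
- env.job_done(): hands the job in, once; it reports no verdict.
Trained networks look in a picture, given as the dict that the camera call returned (one of the last four; its "shot" number tells which), for a name from the list of things; names that differ only in an ending like _2 or _b are one class to them, and where a whole thing is asked for, a point or a joint stands for the part that bears it (a point fixed in the world has none). Each returns a list of dicts, best first, with "score" (0 to 1); they miss things now and then, are a little off and sometimes report something else, mostly with a low value. They report only what shows in the picture. A call takes as long as a camera call. They do not tell look-alikes from the thing itself.
- env.look_for(picture, label): "xyz" ([x, y, z] in m, in world coordinates, good to about 4 mm: the middle of the surface that is visible of it).
The state is a dict: "t": time; "joint_positions": joint angles; "joint_velocities": joint speeds; "effort": joint torques, N m; "tcp_pos": TCP position; "eef_rot": TCP orientation; "contact_force": force on the tool from outside, world axes, zero at the start; "ft_torque": the same for the moment, N m; "finger_gap": finger opening in m.
Only numpy, scipy, OpenCV 4.12 (cv2) and the standard library are available. Lean on these libraries where they do the work, as an engineer would, in place of code of your own. Each camera call takes 0.05 s, during which the arm holds its last target.

## Working session

There is one attempt and no reset: what is moved stays moved. The work goes in short steps, Python scripts to look and compute and a tool call to move; the robot and the scene stay as the last step left them, time stands still between calls to the robot, and variables do not carry over. Pictures are saved under pics/ and viewed, and the job is handed in when it is done.

Besides the shell and the picture viewer there is one more tool, called after "Emit:" as name(argument=value, ...) on one line, values as JSON. servo_tool: Moves the arm, as the interface text tells. Its arguments: {"type":"object","properties":{"moves":{"type":"array","items":{"type":"array"}},"fingers":{"type":"number"},"grip_force":{"type":"number"}},"required":["moves"]}

```bash
mkdir -p pics
cat > h.py <<'E'
import numpy as np, cv2
from scipy.spatial.transform import Rotation as R
from station import env
def snap(n,f):
    p=env.capture(n); cv2.imwrite('pics/'+f,p['color'][:,:,::-1]); return p
def ray(p,u,v,z):
    K=np.array(p['K']);o=np.array(p['orientation'])
    M=R.from_quat(o).as_matrix() if o.size==4 else o
    d=M@np.linalg.inv(K)@[u,v,1]; e=np.array(p['eye']); return e+d*(z-e[2])/d[2]
def proj(p,X):
    K=np.array(p['K']);o=np.array(p['orientation'])
    M=R.from_quat(o).as_matrix() if o.size==4 else o
    c=K@(M.T@(np.array(X)-p['eye'])); return c[:2]/c[2]
E
python3 - <<'E'
from h import *
s=env.state(); print(s)
t=snap('top','t0.png')
print(t['eye'],t['orientation'],t['K'])
for l in ['dish','lid','lid_knob','plate','waveguide','waveguide_mid']:
    for d in env.look_for(t,l)[:4]: print(l,np.round(d['xyz'],4),round(d['score'],2),np.round(proj(t,d['xyz'])))
t=snap('side','s0.png')
for l in ['dish','lid','lid_knob','plate','waveguide','waveguide_mid']:
    for d in env.look_for(t,l)[:4]: print(l,np.round(d['xyz'],4),round(d['score'],2),np.round(proj(t,d['xyz'])))
E
```

```text
{'t': 0.0, 'joint_positions': array([-1.31639151e+00,  1.31164351e-01,  1.48928473e+00, -1.41936419e-05,
        1.52297469e+00, -8.53954240e-02]), 'joint_velocities': array([ 0.00050933, -0.00073736,  0.00013496, -0.00040929,  0.00118193,
        0.00185931]), 'effort': array([ 4.93111238e-04, -5.59840572e+01, -4.91751623e+01,  7.69427698e-02,
        3.53339477e-02, -1.35030209e-04]), 'tcp_pos': array([ 0.19985479, -0.56513606,  0.21758254]), 'eef_rot': array([ 9.85601188e-01,  1.69084179e-01, -8.43401417e-05, -9.11694291e-04]), 'contact_force': array([-0.3818896 ,  0.06261991,  0.12163044]), 'ft_torque': array([-0.00774203,  0.03394631, -0.00996653]), 'finger_gap': 0.09293857914711835}
[ 0.34559132 -0.02196356  1.37930909] [ 0.70871827 -0.70311857  0.04034228 -0.0414148 ] [[422.32266251   0.         254.81848126]
 [  0.         422.32266251 191.26426463]
 [  0.           0.           1.        ]]
dish [0.3524 0.4829 0.0031] 0.95 [100. 237.]
dish [0.2622 0.2869 0.0085] 0.94 [159. 266.]
dish [ 0.502  -0.1518  0.0202] 0.18 [296. 192.]
lid [0.5046 0.2846 0.0375] 0.94 [160. 190.]
lid_knob [0.4988 0.2844 0.0404] 0.85 [160. 191.]
plate [ 0.4945 -0.0153  0.0086] 0.65 [254. 194.]
waveguide [ 0.5172 -0.293   0.0211] 0.61 [339. 188.]
waveguide_mid [ 0.5132 -0.2935  0.0219] 0.58 [340. 189.]
dish [0.3554 0.4733 0.0047] 0.91 [182. 345.]
dish [0.2749 0.2748 0.0051] 0.83 [263. 307.]
dish [0.4444 0.3246 0.0067] 0.53 [199. 285.]
dish [ 0.5195 -0.2959  0.0192] 0.52 [308. 163.]
lid [0.4944 0.2944 0.039 ] 0.58 [192. 261.]
lid_knob [0.7291 0.1821 0.0192] 0.69 [164. 208.]
lid_knob [0.4932 0.2923 0.0385] 0.63 [193. 261.]
lid_knob [ 0.4962 -0.1484  0.0189] 0.27 [289. 186.]
plate [ 0.4872 -0.0092  0.0048] 0.63 [265. 212.]
waveguide [ 0.5211 -0.2921  0.0204] 0.65 [307. 163.]
waveguide [ 0.4874 -0.0095  0.0072] 0.55 [265. 212.]
waveguide_mid [ 0.521  -0.2865  0.0225] 0.68 [306. 163.]
```

Run:
```python
import cv2
for a in 't0','s0':
    cv2.imwrite(f'pics/{a}b.png',cv2.resize(cv2.imread(f'pics/{a}.png'),(800,600),interpolation=cv2.INTER_CUBIC))
t=cv2.imread('pics/t0.png')
cv2.imwrite('pics/t0c.png',cv2.resize(t[150:240,110:380],(800,267),interpolation=cv2.INTER_CUBIC))
```

```text
(no output)
```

View pics/t0b.png

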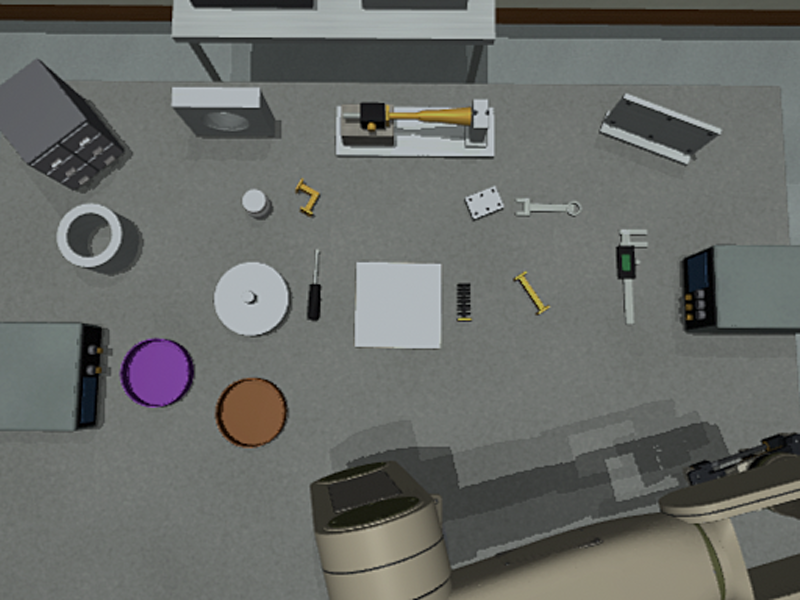

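View pics/s0b.png

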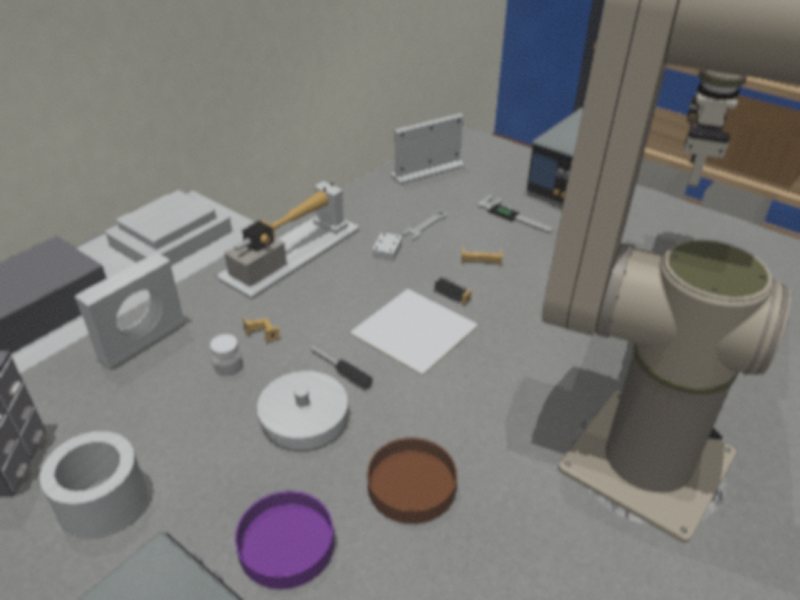

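View pics/t0c.png

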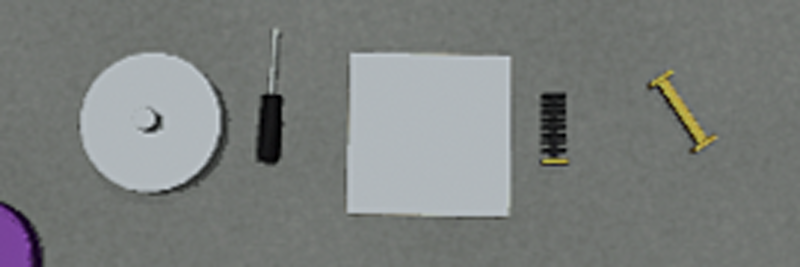

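Lid and dish are at left (top view 800-px scale ≈ (251,298)), the plate is in the centre (398,305) and the straight section is at (532,293). Next I'll fit their outlines.

Run:
```python
from h import *
p=env.capture('top'); im=p['color']; hsv=cv2.cvtColor(im,cv2.COLOR_RGB2HSV)
g=im.min(2)
m=((g>150)).astype('uint8')
n,l,st,c=cv2.connectedComponentsWithStats(m)
for i in range(1,n):
    if st[i,4]>1200:
        cs,_=cv2.findContours((l==i).astype('uint8'),cv2.RETR_EXTERNAL,cv2.CHAIN_APPROX_NONE)
        cc=cs[0].reshape(-1,2)
        for z in (.039,.008):
            w=np.array([ray(p,u,v,z)[:2] for u,v in cc],'float32')
            print(i,st[i],z,cv2.minEnclosingCircle(w),cv2.fitEllipse(w),cv2.minAreaRect(w))
for nm,roi in (('wg',(320,165,360,210)),):
    x0,y0,x1,y1=roi
    mm=np.zeros_like(m); s=hsv[y0:y1,x0:x1]; mm[y0:y1,x0:x1]=((s[...,0]>12)&(s[...,0]<35)&(s[...,1]>110))
    v,u=np.nonzero(mm); print(len(u),u.min(),u.max(),v.min(),v.max())
    w=np.array([ray(p,a,b,.02)[:2] for a,b in zip(u,v)],'float32')
    r=cv2.minAreaRect(w); print(w.mean(0),r,cv2.boxPoints(r))
    q=w-w.mean(0); e,V=np.linalg.eigh(np.cov(q.T)); print(V[:,1],np.degrees(np.arctan2(V[1,1],V[0,1])))
# knob pixel
print(proj(p,[.5,.285,.069]))
for l in ['driver','load','bend','pot']:
    for d in env.look_for(p,l)[:2]: print(l,np.round(d['xyz'],3),round(d['score'],2))
```

```text
1 [ 110    0  207   25 3911] 0.039 ((1.1015926599502563, 0.12545976042747498), 0.3469720482826233) ((1.1031620502471924, 0.10410808771848679), (0.08400936424732208, 0.8953805565834045), 0.31819939613342285) ((1.1069552898406982, 0.12631048262119293), (0.08541177213191986, 0.6916792392730713), 0.4216419458389282)
1 [ 110    0  207   25 3911] 0.008 ((1.1190781593322754, 0.12886953353881836), 0.35499483346939087) ((1.1206839084625244, 0.10702399909496307), (0.08595242351293564, 0.9160897135734558), 0.3181995451450348) ((1.1245648860931396, 0.1297399401664734), (0.08738721907138824, 0.7076771259307861), 0.42164352536201477)
23 [ 137  168   47   46 1684] 0.039 ((0.5011377334594727, 0.2838080823421478), 0.07528917491436005) ((0.5013046860694885, 0.2834291160106659), (0.1464301347732544, 0.1476895660161972), 169.69619750976562) ((0.5018559694290161, 0.28383833169937134), (0.14484627544879913, 0.14772120118141174), 0.4541316628456116)
23 [ 137  168   47   46 1684] 0.008 ((0.5047353506088257, 0.2908802628517151), 0.07702821493148804) ((0.504906177520752, 0.29049256443977356), (0.1498169302940
[... 593 characters left out ...]
7692566, -0.017536070197820663), (0.20529723167419434, 0.20769141614437103), 133.08692932128906) ((0.49334874749183655, -0.016756795346736908), (0.17755678296089172, 0.1761431097984314), 0.04801418259739876)
122 329 350 174 200
[ 0.5186938  -0.29503325] ((0.5183490514755249, -0.29351872205734253), (0.08919553458690643, 0.02828807756304741), 31.704519271850586) [[ 0.47297338 -0.30492327]
 [ 0.48783985 -0.3289899 ]
 [ 0.56372476 -0.28211418]
 [ 0.5488583  -0.25804755]]
[-0.8338356  -0.55201285] -146.4947870099815
[157.44735904 189.81878735]
driver [0.506 0.16  0.023] 0.55
load [ 0.5   -0.152  0.018] 0.69
bend [0.726 0.18  0.018] 0.64
pot [0.693 0.275 0.06 ] 0.66
pot [ 0.704 -0.326  0.008] 0.21
```

Emit:
servo_tool(moves=[[[0.022, 0.032, 0], [0, 0, 0.1]], [[0.022, 0.032, 0], [0, 0, 0.1]], [[0.022, 0.032, 0], [0, 0, 0.1]], [[0.022, 0.032, 0], [0, 0, 0.1]], [[0.022, 0.032, 0], [0, 0, 0.1]], [[0.022, 0.032, 0], [0, 0, 0.1]], [[0.022, 0.032, 0], [0, 0, 0.1]], [[0.022, 0.032, 0], [0, 0, 0.1]], [[0.022, 0.032, 0], [0, 0, 0.1]], [[0.022, 0.032, 0], [0, 0, 0.1]], [[0.022, 0.032, 0], [0, 0, 0.1]], [[0.022, 0.032, 0], [0, 0, 0.1]]], fingers=1, grip_force=30)

```text
t: 1.95
tcp_pos: [0.4648, -0.1799, 0.219]
eef_rot: [0.716, 0.698, 0.0, 0.0]
contact_force: [0.2, -1.7, 0.4]
finger_gap: 0.093
```

Emit:
servo_tool(moves=[[[0.003, 0.038, 0], [0, 0, 0.0]], [[0.003, 0.038, 0], [0, 0, 0.0]], [[0.003, 0.038, 0], [0, 0, 0.0]], [[0.003, 0.038, 0], [0, 0, 0.0]], [[0.003, 0.038, 0], [0, 0, 0.0]], [[0.003, 0.038, 0], [0, 0, 0.0]], [[0.003, 0.038, 0], [0, 0, 0.0]], [[0.003, 0.038, 0], [0, 0, 0.0]], [[0.003, 0.038, 0], [0, 0, 0.0]], [[0.003, 0.038, 0], [0, 0, 0.0]], [[0.003, 0.038, 0], [0, 0, 0.0]], [[0.0, 0.0, 0], [0, 0, 0.0]]])

```text
t: 2.95
tcp_pos: [0.4963, 0.2423, 0.2184]
eef_rot: [0.716, 0.698, 0.001, -0.001]
contact_force: [0.7, -0.5, -0.4]
finger_gap: 0.0929
```

Run:
```python
from h import *
s=env.state(); print(s['t'],s['tcp_pos'],R.from_quat(s['eef_rot']).as_matrix(),s['joint_positions'])
w=snap('wrist','w1.png')
for l in ['lid','lid_knob']:
    for d in env.look_for(w,l)[:4]: print(l,np.round(d['xyz'],4),round(d['score'],2),np.round(proj(w,d['xyz'])))
t=snap('top','t1.png')
```

```text
2.95 [0.49628557 0.24231845 0.21844739] [[ 2.63175694e-02  9.99653612e-01 -2.02297215e-04]
 [ 9.99650232e-01 -2.63169515e-02  2.61359505e-03]
 [ 2.60736588e-03 -2.71009928e-04 -9.99996564e-01]] [3.59647481e-01 6.99779426e-04 1.62394640e+00 2.52133432e-03
 1.51621615e+00 3.85831198e-01]
lid [0.5039 0.2841 0.0407] 0.94 [257. 143.]
lid_knob [0.5014 0.2865 0.041 ] 0.91 [255. 141.]
```

View pics/w1.png

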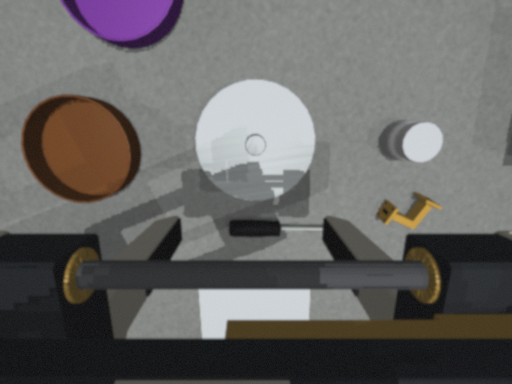

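The wrist view shows the lid, with the knob top at about (256,145) between the fingers' line and the brown dish. I'll ray-cast both to get the position.

Run:
```python
from h import *
p=env.capture('wrist'); im=p['color']
print(ray(p,255.5,144.5,.069))
g=im.min(2); m=(g>120).astype('uint8'); 
c=cv2.HoughCircles(cv2.cvtColor(im,cv2.COLOR_RGB2GRAY),cv2.HOUGH_GRADIENT,1,50,param1=80,param2=15,minRadius=55,maxRadius=65)
if c is not None:
  for u,v,r in c[0][:3]: print(u,v,r,ray(p,u,v,.039),ray(p,u+r,v,.039))
t=env.capture('top');
```

```text
[0.50300455 0.27689024 0.069     ]
254.5 133.5 60.5 [0.50246688 0.28804921 0.039     ] [0.57858095 0.28574904 0.039     ]
84.5 134.5 63.0 [0.2884269  0.29328315 0.039     ] [0.36772416 0.2908867  0.039     ]
```

Emit:
servo_tool(moves=[[[0.003, 0.02, -0.02], [0, 0, 0.026]], [[0.003, 0.018, -0.02], [0, 0, 0.0]], [[0.0, 0.0, -0.03], [0, 0, 0.0]], [[0.0, 0.0, -0.02], [0, 0, 0.0]], [[0.0, 0.0, 0], [0, 0, 0.0]], [[0.0, 0.0, 0], [0, 0, 0.0]]])

```text
t: 3.75
tcp_pos: [0.5023, 0.2728, 0.1278]
eef_rot: [0.709, 0.705, -0.001, -0.0]
contact_force: [0.8, -0.5, 0.8]
finger_gap: 0.0931
```

Run:
```python
from h import *
s=env.state(); print(s['t'],s['tcp_pos'],s['eef_rot'])
w=snap('wrist','w2.png')
for l in ['lid','lid_knob']:
    for d in env.look_for(w,l)[:4]: print(l,np.round(d['xyz'],4),round(d['score'],2),np.round(proj(w,d['xyz'])))
for y in (.277,.281,.285): print(proj(w,[.502,y,.069]))
```

```text
3.75 [0.50232405 0.27282673 0.12779492] [ 7.09435128e-01  7.04769341e-01 -1.32895340e-03 -4.57130505e-04]
lid [0.5011 0.2875 0.04  ] 0.73 [250. 178.]
lid_knob [0.5002 0.2897 0.0403] 0.88 [249. 176.]
[251.06662861 196.6744218 ]
[251.03744256 192.23244377]
[251.00800452 187.75211234]
```

View pics/w2.png

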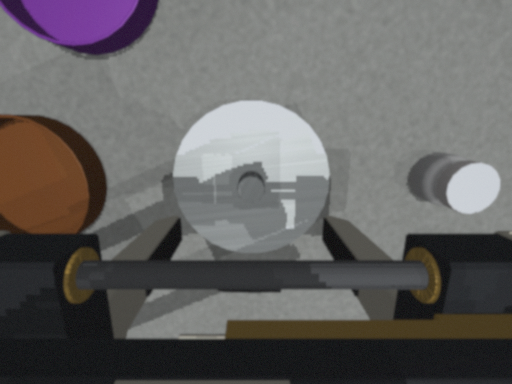

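Emit:
servo_tool(moves=[[[0, 0.013, 0], [0, 0, 0]], [[0, 0, -0.02], [0, 0, 0]], [[0, 0, -0.02], [0, 0, 0]], [[0, 0, -0.02], [0, 0, 0]], [[0, 0, -0.01], [0, 0, 0]], [[0, 0, -0.005], [0, 0, 0]], [[0, 0, 0], [0, 0, 0]], [[0, 0, 0], [0, 0, 0]]])

```text
t: 4.57
tcp_pos: [0.5037, 0.2879, 0.0548]
eef_rot: [0.709, 0.705, 0.001, 0.0]
contact_force: [0.3, -0.4, 0.9]
finger_gap: 0.0928
```

Run:
```python
from h import *
s=env.state(); print(s['t'],s['tcp_pos'],s['eef_rot'],s['contact_force'])
w=snap('wrist','w3.png')
```

```text
4.5667 [0.50365301 0.28785234 0.05475667] [7.08854590e-01 7.05354335e-01 6.21424208e-04 2.13334017e-04] [ 0.34599219 -0.3840283   0.94031329]
```

View pics/w3.png

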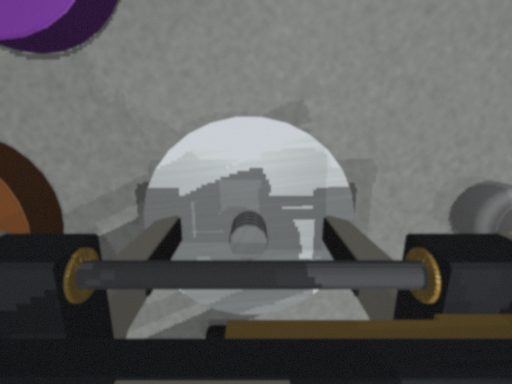

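Run:
```python
from h import *
w=env.capture('wrist')
print(ray(w,249,230,.069), ray(w,248,216,.039))
for l in ['lid','lid_knob']:
    for d in env.look_for(w,l)[:4]: print(l,np.round(d['xyz'],4),round(d['score'],2),np.round(proj(w,d['xyz'])))
t=env.capture('top')
for l in ['lid','lid_knob']:
    for d in env.look_for(t,l)[:4]: print(l,np.round(d['xyz'],4),round(d['score'],2),np.round(proj(t,d['xyz'])))
s=env.state(); print(s['tcp_pos'])
```

```text
[0.50264271 0.29163298 0.069     ] [0.50170076 0.28982624 0.039     ]
lid [0.501  0.3034 0.041 ] 0.82 [247. 199.]
lid_knob [0.5024 0.3067 0.0399] 0.89 [249. 194.]
lid [0.5128 0.2457 0.0373] 0.7 [172. 187.]
lid [ 0.7026 -0.3271  0.0079] 0.2 [348. 133.]
lid_knob [0.5052 0.2508 0.0397] 0.93 [170. 189.]
[0.50340381 0.28747662 0.05430906]
```

Emit:
servo_tool(moves=[[[-0.001, 0, -0.005], [0, 0, 0]], [[0, 0, -0.004], [0, 0, 0]], [[0, 0, 0], [0, 0, 0]], [[0, 0, 0], [0, 0, 0]]])

```text
t: 5.25
tcp_pos: [0.5014, 0.2871, 0.0439]
eef_rot: [0.709, 0.705, -0.001, -0.0]
contact_force: [0.7, 0.3, 0.5]
finger_gap: 0.0935
```

Emit:
servo_tool(moves=[[[0, 0, 0], [0, 0, 0]], [[0, 0, 0], [0, 0, 0]], [[0, 0, 0], [0, 0, 0]], [[0, 0, 0], [0, 0, 0]], [[0, 0, 0], [0, 0, 0]], [[0, 0, 0], [0, 0, 0]], [[0, 0, 0], [0, 0, 0]], [[0, 0, 0], [0, 0, 0]]], fingers=0, grip_force=30)

```text
t: 5.92
tcp_pos: [0.502, 0.2873, 0.0447]
eef_rot: [0.709, 0.705, 0.0, -0.0]
contact_force: [-0.0, 0.0, -0.7]
finger_gap: 0.0444
```

Emit:
servo_tool(moves=[[[0, 0, 0], [0, 0, 0]], [[0, 0, 0], [0, 0, 0]], [[0, 0, 0], [0, 0, 0]], [[0, 0, 0], [0, 0, 0]], [[0, 0, 0], [0, 0, 0]], [[0, 0, 0], [0, 0, 0]]])

```text
t: 6.42
tcp_pos: [0.502, 0.2873, 0.0446]
eef_rot: [0.709, 0.705, -0.0, -0.0]
contact_force: [-0.5, -0.1, -0.1]
finger_gap: 0.0232
```

Emit:
servo_tool(moves=[[[0.0002, 0, 0.0015], [0, 0.022, 0]], [[0.0002, 0, 0.0015], [0, 0.022, 0]], [[0.0002, 0, 0.0015], [0, 0.022, 0]], [[0.0002, 0, 0.0015], [0, 0.022, 0]], [[0.0002, 0, 0.0015], [0, 0.022, 0]], [[0.0002, 0, 0.0015], [0, 0.022, 0]], [[0, 0, 0], [0, 0, 0]], [[0, 0, 0], [0, 0, 0]]])

```text
t: 7.08
tcp_pos: [0.5035, 0.2872, 0.0533]
eef_rot: [0.707, 0.704, -0.047, -0.046]
contact_force: [1.4, -0.0, -0.9]
finger_gap: 0.0233
```

Run:
```python
from h import *
s=env.state(); print(s['t'],s['tcp_pos'],R.from_quat(s['eef_rot']).as_matrix()[:,2],s['contact_force'],s['ft_torque'],s['finger_gap'])
w=snap('side','s2.png')
cv2.imwrite('pics/s2b.png',cv2.resize(w['color'][180:320,100:300,::-1],(800,560),interpolation=cv2.INTER_CUBIC))
```

```text
7.0833 [0.50350352 0.28718664 0.05330461] [-1.31100429e-01 -1.20174058e-04 -9.91369085e-01] [ 1.42771996 -0.03321466 -0.89232051] [-0.08587082 -0.46159143 -0.01762502] 0.023306376084773525
```

View pics/s2b.png

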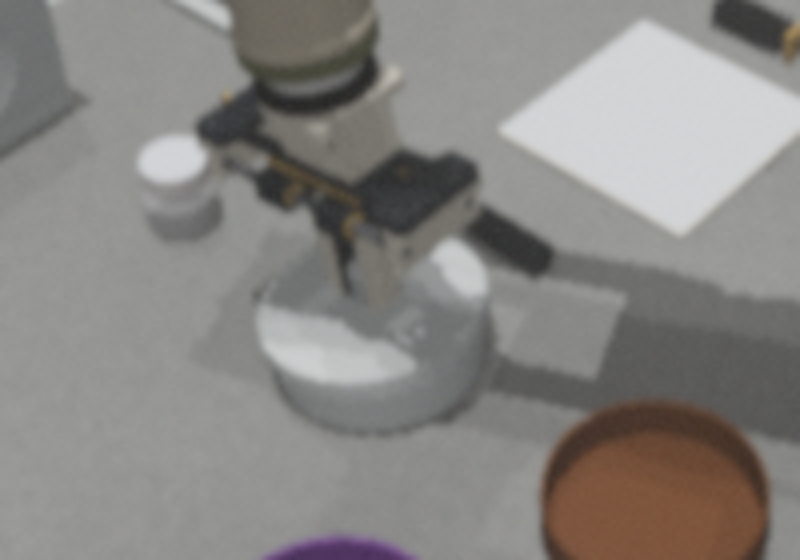

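Run:
```python
from h import *
w=env.capture('side'); im=w['color'].copy()[:,:,::-1]
big=cv2.resize(im[180:320,100:300],(800,560),interpolation=cv2.INTER_CUBIC)
def draw(th,col):
    P=np.array([.572,.286,.036]); M=R.from_euler('y',th).as_matrix()
    pts=[]
    for a in np.linspace(0,6.28,60):
        for z in (.039,):
            X=np.array([.502+.076*np.cos(a),.286+.076*np.sin(a),z]); pts.append((proj(w,M@(X-P)+P)-[100,180])*4)
    cv2.polylines(big,[np.int32(pts)],True,col,1)
draw(0,(0,0,255)); draw(.131,(0,255,0))
cv2.imwrite('pics/s3.png',big)
```

```text
(no output)
```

View pics/s3.png

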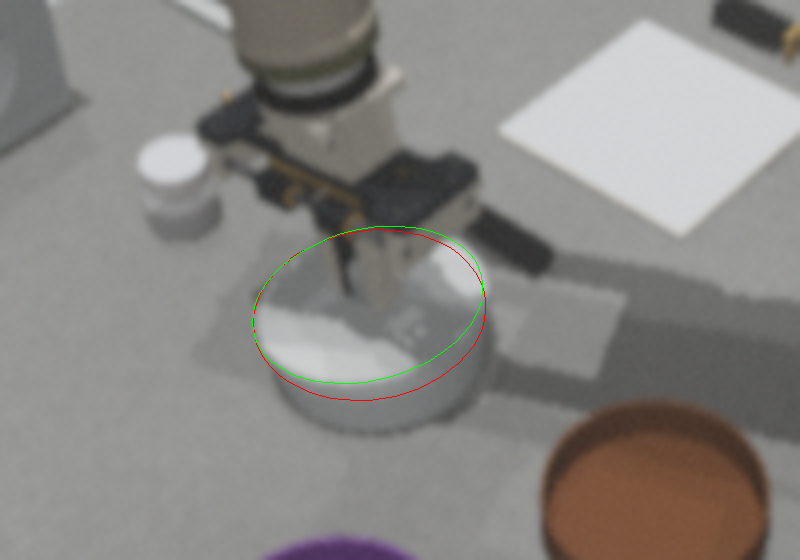

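The rim drawn with the tilt (green) matches the picture, so the lid is tilted with its far edge still down. Next I lift, level and carry it.

Emit:
servo_tool(moves=[[[0, 0, 0.006], [0, 0, 0]], [[0, 0, 0.01], [0, 0, 0]], [[0, 0, 0.01], [0, 0, 0]], [[0, 0, 0.01], [0, -0.033, 0]], [[0, 0, 0.01], [0, -0.033, 0]], [[0, 0, 0], [0, -0.033, 0]], [[0, 0, 0], [0, -0.032, 0]], [[0, -0.01, 0], [0, 0, 0]], [[0, -0.02, 0], [0, 0, 0]], [[0, -0.025, 0], [0, 0, 0]], [[-0.002, -0.025, 0], [0, 0, 0]], [[-0.002, -0.025, 0], [0, 0, 0]]])

```text
t: 8.18
tcp_pos: [0.499, 0.1808, 0.1004]
eef_rot: [0.709, 0.706, -0.0, -0.001]
contact_force: [-0.3, -0.5, -2.2]
finger_gap: 0.0231
```

Emit:
servo_tool(moves=[[[-0.002, -0.025, 0], [0, 0, 0]], [[0, -0.025, 0], [0, 0, 0]], [[0, -0.025, 0], [0, 0, 0]], [[0, -0.025, 0], [0, 0, 0]], [[0, -0.025, 0], [0, 0, 0]], [[0, -0.025, 0], [0, 0, 0]], [[0, -0.02, 0], [0, 0, 0]], [[0, -0.01, 0], [0, 0, 0]], [[0, 0, 0], [0, 0, 0]], [[0, 0, 0], [0, 0, 0]]])

```text
t: 9.02
tcp_pos: [0.4972, 0.0021, 0.1]
eef_rot: [0.709, 0.705, -0.0, -0.001]
contact_force: [0.2, 0.3, -3.3]
finger_gap: 0.023
```

Run:
```python
from h import *
s=env.state(); print(s['t'],s['tcp_pos'],R.from_quat(s['eef_rot']).as_matrix()[:,2],s['contact_force'],s['finger_gap'])
w=snap('side','s4.png')
p=snap('top','t4.png')
cv2.imwrite('pics/c4.png',np.hstack([w['color'],p['color']])[:,:,::-1][:,::1][60:380,:1024][:, :][::1, ::1])
cv2.imwrite('pics/c4.png',cv2.resize(cv2.imread('pics/c4.png'),(800,250)))
```

```text
9.0167 [0.49720012 0.0021437  0.10003394] [-1.05225936e-03  6.46809901e-04 -9.99999237e-01] [ 0.21506495  0.30806559 -3.32254287] 0.02298667827042276
```

View pics/s4.png

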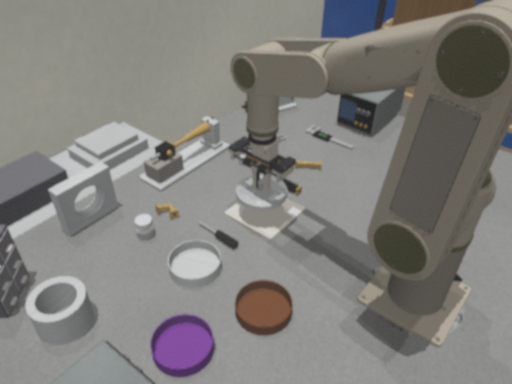

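View pics/t4.png

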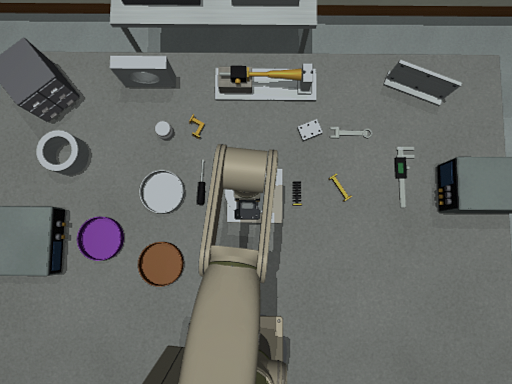

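Emit:
servo_tool(moves=[[[-0.002, -0.01, 0], [0, 0, 0]], [[-0.001, -0.008, 0], [0, 0, 0]], [[0, 0, -0.015], [0, 0, 0]], [[0, 0, -0.015], [0, 0, 0]], [[0, 0, -0.015], [0, 0, 0]], [[0, 0, -0.01], [0, 0, 0]], [[0, 0, -0.005], [0, 0, 0]], [[0, 0, -0.004], [0, 0, 0]], [[0, 0, -0.003], [0, 0, 0]], [[0, 0, -0.001], [0, 0, 0]], [[0, 0, 0], [0, 0, 0]], [[0, 0, 0], [0, 0, 0]]])

```text
t: 10.12
tcp_pos: [0.4947, -0.0157, 0.0322]
eef_rot: [0.709, 0.705, -0.0, 0.0]
contact_force: [0.3, 0.3, -2.4]
finger_gap: 0.0233
```

Emit:
servo_tool(moves=[[[0, 0, -0.001], [0, 0, 0]], [[0, 0, -0.001], [0, 0, 0]], [[0, 0, -0.001], [0, 0, 0]], [[0, 0, -0.0005], [0, 0, 0]], [[0, 0, 0], [0, 0, 0]], [[0, 0, 0], [0, 0, 0]]])

```text
t: 10.62
tcp_pos: [0.4944, -0.0157, 0.0286]
eef_rot: [0.709, 0.705, -0.0, -0.0]
contact_force: [-2.4, 0.9, 3.9]
finger_gap: 0.0236
```

Emit:
servo_tool(moves=[[[0, 0, 0], [0, 0, 0]], [[0, 0, 0], [0, 0, 0]], [[0, 0, 0], [0, 0, 0]], [[0, 0, 0], [0, 0, 0]], [[0, 0, 0], [0, 0, 0]], [[0, 0, 0], [0, 0, 0]], [[0, 0, 0], [0, 0, 0]]], fingers=0.8)

```text
t: 11.2
tcp_pos: [0.4942, -0.0157, 0.0281]
eef_rot: [0.709, 0.705, -0.0, -0.0]
contact_force: [-0.1, -0.5, -0.2]
finger_gap: 0.0655
```

Emit:
servo_tool(moves=[[[0, 0, 0.01], [0, 0, 0]], [[0, 0, 0.02], [0, 0, 0]], [[0, 0, 0.03], [0, 0, 0]], [[0, 0, 0.03], [0, 0, 0]], [[0, 0, 0.03], [0, 0, 0]], [[0, -0.02, 0.01], [0, 0, -0.1]], [[0, -0.03, 0], [0, 0, -0.1]], [[0, -0.03, 0], [0, 0, -0.1]], [[0, -0.03, 0], [0, 0, -0.1]], [[0, -0.03, 0], [0, 0, -0.1]], [[0.002, -0.03, 0], [0, 0, -0.1]], [[0.002, -0.03, 0], [0, 0, -0.1]]])

```text
t: 12.2
tcp_pos: [0.4981, -0.2172, 0.1592]
eef_rot: [0.909, 0.417, 0.0, -0.0]
contact_force: [0.0, 0.5, 1.5]
finger_gap: 0.0744
```

Emit:
servo_tool(moves=[[[0, -0.02, 0], [0, 0, -0.1]], [[0, -0.01, 0], [0, 0, -0.1]], [[0, 0, 0], [0, 0, -0.1]], [[0, 0, 0], [0, 0, 0]], [[0, 0, 0], [0, 0, 0]]])

```text
t: 12.62
tcp_pos: [0.4982, -0.2457, 0.1586]
eef_rot: [0.96, 0.28, -0.0, -0.0]
contact_force: [0.3, 0.2, 0.2]
finger_gap: 0.0741
```

Run:
```python
from h import *
s=env.state(); M=R.from_quat(s['eef_rot']).as_matrix(); print(s['t'],s['tcp_pos'],M[:,2],np.degrees(np.arctan2(M[1,0],M[0,0])),s['contact_force'],s['finger_gap'])
w=snap('wrist','w5.png')
for l in ['waveguide_mid','waveguide']:
    for d in env.look_for(w,l)[:2]: print(l,np.round(d['xyz'],4),round(d['score'],2),np.round(proj(w,d['xyz'])))
p=snap('top','t5.png')
for l in ['dish','lid']:
    for d in env.look_for(p,l)[:4]: print(l,np.round(d['xyz'],4),round(d['score'],2),np.round(proj(p,d['xyz'])))
```

```text
12.6167 [ 0.49817442 -0.24573609  0.15862852] [-3.27287067e-04  8.47169264e-04 -9.99999588e-01] 32.575469425940085 [0.27009776 0.22137974 0.15483907] 0.07413683999582044
waveguide_mid [ 0.5202 -0.2929  0.0225] 0.81 [296. 188.]
waveguide [ 0.5182 -0.2922  0.0224] 0.7 [294. 189.]
dish [0.5019 0.29   0.0041] 0.97 [160. 192.]
dish [0.2682 0.2817 0.0069] 0.85 [160. 264.]
dish [0.3495 0.4823 0.0012] 0.6 [100. 238.]
lid [ 0.4974 -0.0171  0.025 ] 0.74 [254. 193.]
```

View pics/w5.png

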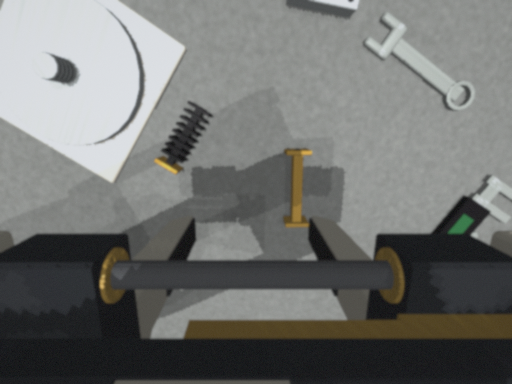

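View pics/t5.png

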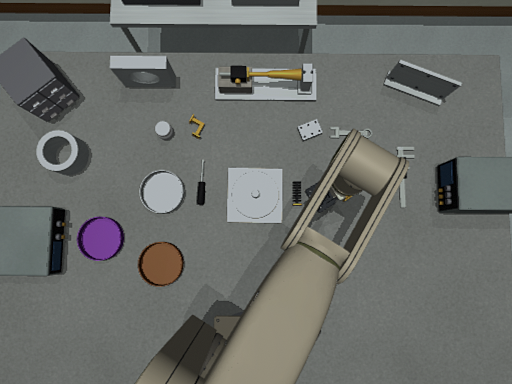

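Run:
```python
from h import *
w=env.capture('wrist'); im=w['color']; hsv=cv2.cvtColor(im,cv2.COLOR_RGB2HSV)
x0,y0,x1,y1=270,135,330,235
m=np.zeros(im.shape[:2],'uint8'); s=hsv[y0:y1,x0:x1]; m[y0:y1,x0:x1]=(s[...,0]>8)&(s[...,0]<35)&(s[...,1]>120)
v,u=np.nonzero(m); q=np.array([ray(w,a,b,.023)[:2] for a,b in zip(u,v)],'float32')
r=cv2.minAreaRect(q); print(len(u),r,cv2.boxPoints(r)); 
c=np.array(r[0])-env.state()['tcp_pos'][:2]; print(c)
b=q[(v>165)&(v<212)]; print(cv2.fitLine(b,cv2.DIST_L2,0,.01,.01).ravel())
```

```text
959 ((0.5203781127929688, -0.2949170172214508), (0.09130805730819702, 0.028750555589795113), 34.1192626953125) [[ 0.4745191  -0.30862427]
 [ 0.49064574 -0.332426  ]
 [ 0.5662371  -0.28120977]
 [ 0.55011046 -0.25740802]]
[ 0.0221119  -0.04959106]
[ 0.83365726  0.5522821   0.5207251  -0.2934881 ]
```

Emit:
servo_tool(moves=[[[0.011, -0.024, 0], [0, 0, 0.02]], [[0.011, -0.024, 0], [0, 0, 0]], [[0, 0, -0.03], [0, 0, 0]], [[0, 0, -0.03], [0, 0, 0]], [[0, 0, -0.03], [0, 0, 0]], [[0, 0, -0.02], [0, 0, 0]], [[0, 0, -0.01], [0, 0, 0]], [[0, 0, 0], [0, 0, 0]], [[0, 0, 0], [0, 0, 0]]], fingers=0.5)

```text
t: 13.72
tcp_pos: [0.5203, -0.2936, 0.0385]
eef_rot: [0.957, 0.289, -0.0, -0.001]
contact_force: [0.4, -0.4, 1.0]
finger_gap: 0.0461
```

Run:
```python
from h import *
s=env.state(); print(s['t'],s['tcp_pos'],s['contact_force'],s['finger_gap'])
w=snap('wrist','w6.png')
for l in ['waveguide_mid','waveguide']:
    for d in env.look_for(w,l)[:2]: print(l,np.round(d['xyz'],4),round(d['score'],2),np.round(proj(w,d['xyz'])))
```

```text
13.7167 [ 0.52033674 -0.29361637  0.03852354] [ 0.42078294 -0.35710955  1.02050046] 0.04610029567501312
waveguide [ 0.5326 -0.2864  0.0236] 0.56 [252. 201.]
```

View pics/w6.png

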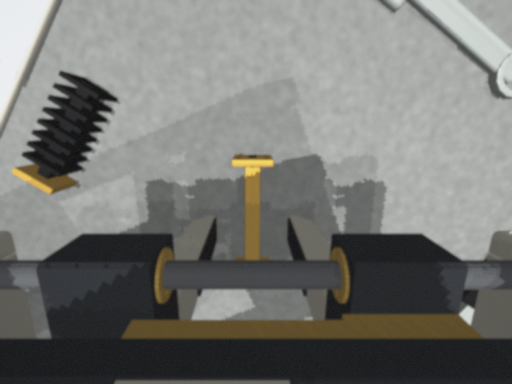

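Emit:
servo_tool(moves=[[[0, 0, -0.015], [0, 0, 0]], [[0, 0, -0.012], [0, 0, 0]], [[0, 0, -0.004], [0, 0, 0]], [[0, 0, 0], [0, 0, 0]], [[0, 0, 0], [0, 0, 0]]])

```text
t: 14.28
tcp_pos: [0.5201, -0.2936, 0.0071]
eef_rot: [0.957, 0.289, -0.0, -0.001]
contact_force: [-0.0, -0.3, -0.5]
finger_gap: 0.0464
```

Emit:
servo_tool(moves=[[[0, 0, 0], [0, 0, 0]], [[0, 0, 0], [0, 0, 0]], [[0, 0, 0], [0, 0, 0]], [[0, 0, 0], [0, 0, 0]], [[0, 0, 0], [0, 0, 0]], [[0, 0, 0], [0, 0, 0]], [[0, 0, 0], [0, 0, 0]], [[0, 0, 0], [0, 0, 0]]], fingers=0, grip_force=25)

```text
t: 14.95
tcp_pos: [0.5203, -0.2937, 0.0073]
eef_rot: [0.957, 0.289, -0.0, -0.0]
contact_force: [-0.5, 0.7, 1.9]
finger_gap: 0.0109
```

Emit:
servo_tool(moves=[[[0, 0, 0.01], [0, 0, 0]], [[0, 0, 0.02], [0, 0, 0]], [[0, 0, 0.03], [0, 0, 0]], [[0, 0, 0.03], [0, 0, 0]], [[0, 0, 0.03], [0, 0, 0]], [[0, 0.015, 0.01], [0, 0, 0]], [[0, 0.025, 0], [0, 0, 0]], [[0, 0.03, 0], [0, 0, 0]], [[0, 0.03, 0], [0, 0, 0]], [[0, 0.03, 0], [0, 0, 0]], [[0, 0.03, 0], [0, 0, 0]], [[0, 0.03, 0], [0, 0, 0]]])

```text
t: 15.95
tcp_pos: [0.5198, -0.1023, 0.1377]
eef_rot: [0.957, 0.289, -0.0, -0.0]
contact_force: [-0.2, -0.6, -1.1]
finger_gap: 0.0106
```

Emit:
servo_tool(moves=[[[0, 0.03, 0], [0, 0, 0]], [[0, 0.03, 0], [0, 0, 0]], [[0, 0.03, 0], [0, 0, 0]], [[0, 0.03, 0], [0, 0, 0]], [[-0.003, 0.03, 0], [0, 0, 0]], [[-0.003, 0.03, 0], [0, 0, 0]], [[-0.003, 0.03, 0], [0, 0, 0]], [[-0.003, 0.03, 0], [0, 0, 0]], [[-0.003, 0.03, 0], [0, 0, 0]], [[-0.003, 0.025, 0], [0, 0, 0]], [[0, 0.015, 0], [0, 0, 0]], [[0, 0, 0], [0, 0, 0]]])

```text
t: 16.95
tcp_pos: [0.5016, 0.2092, 0.1377]
eef_rot: [0.957, 0.29, 0.0, -0.001]
contact_force: [0.9, 1.9, 0.0]
finger_gap: 0.011
```

Run:
```python
from h import *
s=env.state(); print(s['t'],s['tcp_pos'],s['contact_force'],s['finger_gap'])
w=snap('wrist','w7.png')
for l in ['dish','waveguide']:
    for d in env.look_for(w,l)[:3]: print(l,np.round(d['xyz'],4),round(d['score'],2),np.round(proj(w,d['xyz'])))
```

```text
16.95 [0.50159311 0.20924452 0.13774021] [0.8788786  1.87708175 0.01946508] 0.010960202025460839
dish [0.4978 0.2926 0.0025] 0.67 [187. 145.]
dish [0.3801 0.4328 0.0115] 0.64 [ 20. 164.]
dish [2.492e-01 3.129e-01 2.000e-04] 0.6 [ 77. 296.]
waveguide [0.5183 0.2187 0.1536] 0.77 [253. 208.]
```

View pics/w7.png

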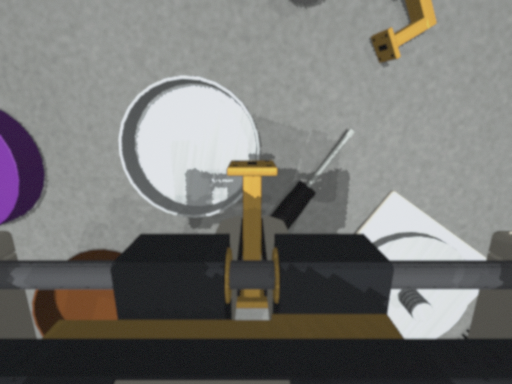

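Run:
```python
from h import *
w=env.capture('wrist'); print(ray(w,189.5,146.5,.036),ray(w,119,146.5,.036),ray(w,260,146.5,.036))
p=cv2.imread('pics/t5.png')[:,:,::-1]; t=env.capture('top')
cv2.imwrite('pics/t5c.png',cv2.resize(p[160:225,130:195,::-1],(585,585),interpolation=cv2.INTER_CUBIC))
# model rim overlay
big=cv2.resize(p[160:225,130:195,::-1],(585,585),interpolation=cv2.INTER_CUBIC)
pts=[(proj(t,[.5015+.07*np.cos(a),.2855+.07*np.sin(a),.036])-[130,160]+.5)*9-.5 for a in np.linspace(0,6.28,60)]
cv2.polylines(big,[np.int32(pts)],True,(0,0,255),1); cv2.imwrite('pics/t5c.png',big)
```

```text
[0.50524859 0.2807511  0.036     ] [0.46670977 0.33866993 0.036     ] [0.5437705 0.2228577 0.036    ]
```

View pics/t5c.png

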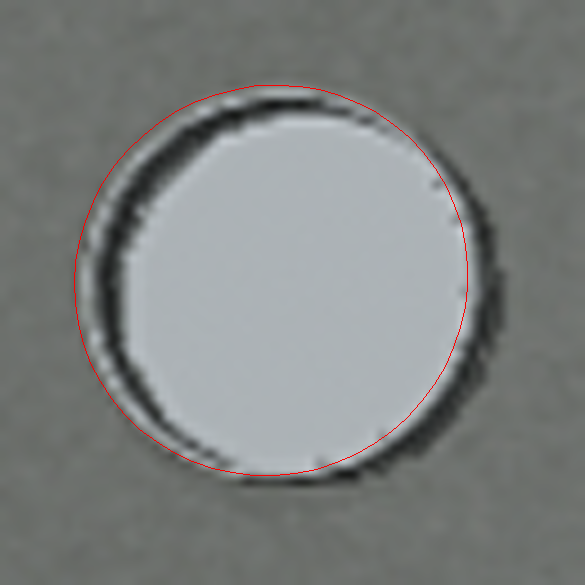

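Emit:
servo_tool(moves=[[[0, 0.025, 0], [0, 0, 0]], [[0, 0.03, 0], [0, 0, 0]], [[0, 0.014, 0], [0, 0, 0]], [[0, 0, 0], [0, 0, 0]], [[0, 0, 0], [0, 0, 0]]])

```text
t: 17.62
tcp_pos: [0.5022, 0.2749, 0.137]
eef_rot: [0.957, 0.289, -0.0, -0.0]
contact_force: [0.3, -0.8, -1.3]
finger_gap: 0.0112
```

Run:
```python
from h import *
s=env.state(); print(s['t'],s['tcp_pos'],s['contact_force'],s['finger_gap'])
w=snap('wrist','w8.png')
im=w['color'][:,:,::-1].copy()
for cx,cy,col in ((.5005,.2835,(0,0,255)),(.502,.287,(0,255,0))):
    cv2.polylines(im,[np.int32([proj(w,[cx+.07*np.cos(a),cy+.07*np.sin(a),.036]) for a in np.linspace(0,6.28,60)])],True,col,1)
cv2.imwrite('pics/w8.png',im)
```

```text
17.6167 [0.50224199 0.27489137 0.13701307] [ 0.30136548 -0.76135346 -1.25129639] 0.011234119906463802
```

View pics/w8.png

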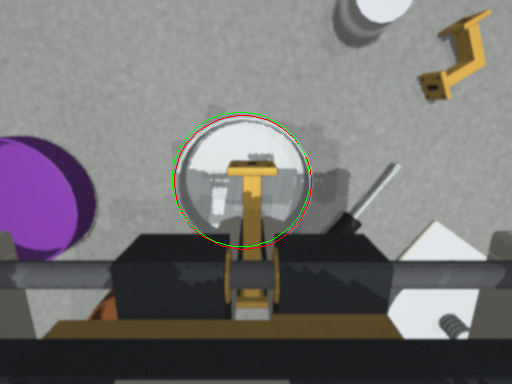

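Emit:
servo_tool(moves=[[[0, 0.01, 0], [0, 0, 0]], [[0, 0, -0.02], [0, 0, 0]], [[0, 0, -0.025], [0, 0, 0]], [[0, 0, -0.025], [0, 0, 0]], [[0, 0, -0.02], [0, 0, 0]], [[0, 0, -0.012], [0, 0, 0]], [[0, 0, -0.006], [0, 0, 0]], [[0, 0, -0.004], [0, 0, 0]], [[0, 0, -0.002], [0, 0, 0]], [[0, 0, 0], [0, 0, 0]], [[0, 0, 0], [0, 0, 0]]])

```text
t: 18.58
tcp_pos: [0.5031, 0.2857, 0.0244]
eef_rot: [0.957, 0.289, 0.001, -0.001]
contact_force: [0.8, 0.3, -1.4]
finger_gap: 0.0109
```

Emit:
servo_tool(moves=[[[-0.001, -0.001, -0.005], [0, 0, 0]], [[0, 0, -0.004], [0, 0, 0]], [[0, 0, -0.002], [0, 0, 0]], [[0, 0, -0.001], [0, 0, 0]], [[0, 0, 0], [0, 0, 0]], [[0, 0, 0], [0, 0, 0]]])

```text
t: 19.08
tcp_pos: [0.501, 0.2842, 0.0113]
eef_rot: [0.957, 0.289, -0.0, -0.0]
contact_force: [-2.4, -1.4, 4.3]
finger_gap: 0.011
```

On the dish floor (force up, z as expected). I'll release, keeping the opening small inside the dish, then rise.

Emit:
servo_tool(moves=[[[0, 0, 0], [0, 0, 0]], [[0, 0, 0], [0, 0, 0]], [[0, 0, 0], [0, 0, 0]], [[0, 0, 0], [0, 0, 0]], [[0, 0, 0], [0, 0, 0]]], fingers=0.4)

```text
t: 19.5
tcp_pos: [0.5012, 0.2843, 0.0111]
eef_rot: [0.957, 0.289, -0.0, -0.0]
contact_force: [0.4, -0.2, -0.4]
finger_gap: 0.0363
```

Emit:
servo_tool(moves=[[[0, 0, 0.01], [0, 0, 0]], [[0, 0, 0.02], [0, 0, 0]], [[0, 0, 0.03], [0, 0, 0]], [[0, 0, 0.03], [0, 0, 0]], [[0, 0, 0.03], [0, 0, 0]], [[0, -0.02, 0.01], [0, 0, 0.1]], [[0, -0.03, 0], [0, 0, 0.1]], [[0, -0.03, 0], [0, 0, 0.1]], [[0, -0.03, 0], [0, 0, 0.1]], [[0, -0.03, 0], [0, 0, 0.1]], [[0, -0.03, 0], [0, 0, 0.1]], [[0, -0.03, 0], [0, 0, 0.1]]])

```text
t: 20.5
tcp_pos: [0.5012, 0.083, 0.1422]
eef_rot: [0.799, 0.602, 0.0, -0.0]
contact_force: [0.1, -0.0, 0.0]
finger_gap: 0.0371
```

Emit:
servo_tool(moves=[[[0, -0.03, 0], [0, 0, 0.1]], [[0, -0.03, 0], [0, 0, 0.1]], [[-0.003, -0.02, 0], [0, 0, 0.08]], [[-0.003, -0.01, 0], [0, 0, 0]], [[0, 0, 0], [0, 0, 0]], [[0, 0, 0], [0, 0, 0]]], fingers=0.8)

```text
t: 21.0
tcp_pos: [0.4953, -0.0054, 0.1416]
eef_rot: [0.71, 0.704, 0.0, -0.0]
contact_force: [0.8, 0.6, -0.2]
finger_gap: 0.0718
```

Run:
```python
from h import *
s=env.state(); M=R.from_quat(s['eef_rot']).as_matrix(); print(s['t'],s['tcp_pos'],np.degrees(np.arctan2(M[1,0],M[0,0])),s['contact_force'],s['finger_gap'])
t=snap('top','t9.png')
big=cv2.resize(t['color'][150:240,110:290,::-1],(800,400),interpolation=cv2.INTER_CUBIC); cv2.imwrite('pics/t9c.png',big)
for l in ['dish','waveguide','lid']:
    for d in env.look_for(t,l)[:2]: print(l,np.round(d['xyz'],4),round(d['score'],2),np.round(proj(t,d['xyz'])))
w=snap('wrist','w9.png')
```

```text
21.0 [ 0.49527089 -0.00543264  0.14157369] 89.48353702423975 [ 0.7953446   0.63012718 -0.16590991] 0.07176425647418412
dish [0.3497 0.4827 0.0016] 0.92 [100. 238.]
dish [0.2633 0.2857 0.0067] 0.87 [159. 265.]
waveguide [0.4994 0.2891 0.0096] 0.46 [160. 192.]
lid [ 0.4849 -0.0453  0.0226] 0.51 [263. 197.]
```

View pics/t9c.png

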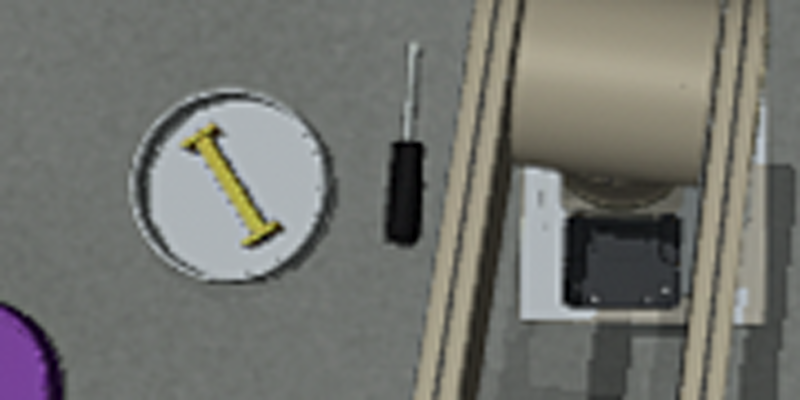

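View pics/w9.png

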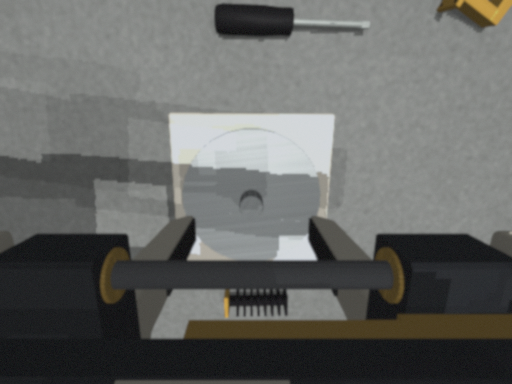

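Emit:
servo_tool(moves=[[[-0.001, -0.01, 0], [0, 0, 0.007]], [[0, 0, -0.03], [0, 0, 0]], [[0, 0, -0.03], [0, 0, 0]], [[0, 0, -0.02], [0, 0, 0]], [[0, 0, -0.012], [0, 0, 0]], [[0, 0, -0.005], [0, 0, 0]], [[0, 0, 0], [0, 0, 0]], [[0, 0, 0], [0, 0, 0]]])

```text
t: 21.92
tcp_pos: [0.495, -0.0155, 0.0451]
eef_rot: [0.706, 0.708, -0.0, 0.0]
contact_force: [-1.1, -0.8, -0.0]
finger_gap: 0.0744
```

Run:
```python
from h import *
s=env.state(); M=R.from_quat(s['eef_rot']).as_matrix(); print(s['t'],s['tcp_pos'],np.degrees(np.arctan2(M[1,0],M[0,0])),s['contact_force'],s['finger_gap'])
a=cv2.imread('pics/t5.png',0)[165:220,135:190].astype('float32'); b=cv2.imread('pics/t9.png',0)[165:220,135:190].astype('float32')
t=env.capture('top')
# rim: mask out interior
best=[]
yy,xx=np.mgrid[0:55,0:55]; r=np.hypot(xx-25.5,yy-26); 
ring=(r>18.5)&(r<26)
for dx in np.arange(-3,3.1,.25):
  for dy in np.arange(-3,3.1,.25):
    c=cv2.warpAffine(a,np.float32([[1,0,dx],[0,1,dy]]),(55,55),borderMode=cv2.BORDER_REPLICATE)
    best.append((np.abs(c-b)[ring].mean(),dx,dy))
print(sorted(best)[:3])
for k in 't5','t9':
  g=cv2.imread(f'pics/{k}.png').min(2)
  m=(g>140).astype('uint8'); n,l,st,c=cv2.connectedComponentsWithStats(m)
  i=[i for i in range(1,n) if abs(c[i][0]-161)<6 and abs(c[i][1]-192)<6 and st[i,4]>300]
  for j in i: print(k,st[j])
```

```text
21.9167 [ 0.49496304 -0.0155208   0.04508481] 90.13008001107467 [-1.07729374 -0.77676674 -0.03070224] 0.07443749438645082
[(np.float32(1.3666667), np.float64(0.0), np.float64(0.0)), (np.float32(4.534762), np.float64(0.25), np.float64(0.0)), (np.float32(4.6297617), np.float64(0.0), np.float64(0.25))]
t5 [ 144  173   39   40 1223]
t9 [ 144  173   39   40 1052]
```

Emit:
servo_tool(moves=[[[0, 0, -0.008], [0, 0, 0]], [[0, 0, -0.006], [0, 0, 0]], [[0, 0, -0.0015], [0, 0, 0]], [[0, 0, 0], [0, 0, 0]], [[0, 0, 0], [0, 0, 0]]])

```text
t: 22.38
tcp_pos: [0.494, -0.0157, 0.0285]
eef_rot: [0.706, 0.708, -0.001, -0.001]
contact_force: [-0.1, -0.0, 0.6]
finger_gap: 0.0742
```

Emit:
servo_tool(moves=[[[0, 0, 0], [0, 0, 0]], [[0, 0, 0], [0, 0, 0]], [[0, 0, 0], [0, 0, 0]], [[0, 0, 0], [0, 0, 0]], [[0, 0, 0], [0, 0, 0]], [[0, 0, 0], [0, 0, 0]], [[0, 0, 0], [0, 0, 0]], [[0, 0, 0], [0, 0, 0]], [[0, 0, 0], [0, 0, 0]], [[0, 0, 0], [0, 0, 0]], [[0, 0, 0], [0, 0, 0]], [[0, 0, 0], [0, 0, 0]]], fingers=0, grip_force=30)

```text
t: 23.38
tcp_pos: [0.4942, -0.0157, 0.0287]
eef_rot: [0.706, 0.708, -0.0, -0.0]
contact_force: [-0.5, -0.1, -0.4]
finger_gap: 0.0232
```

Emit:
servo_tool(moves=[[[0, 0, 0.006], [0, 0, 0]], [[0, 0, 0.016], [0, 0, 0]], [[0, 0, 0.02], [0, 0, 0]], [[0, 0, 0.02], [0, 0, 0]], [[0, 0, 0.01], [0, 0, 0]], [[0, 0.012, 0], [0, 0, 0]], [[0, 0.02, 0], [0, 0, 0]], [[0.002, 0.025, 0], [0, 0, 0]], [[0.002, 0.025, 0], [0, 0, 0]], [[0.002, 0.025, 0], [0, 0, 0]], [[0.002, 0.025, 0], [0, 0, 0]], [[0, 0.025, 0], [0, 0, 0]]])

```text
t: 24.38
tcp_pos: [0.5013, 0.143, 0.0994]
eef_rot: [0.706, 0.708, -0.001, -0.001]
contact_force: [1.5, 0.0, -1.9]
finger_gap: 0.0233
```

Emit:
servo_tool(moves=[[[0, 0.025, 0], [0, 0, 0]], [[0, 0.025, 0], [0, 0, 0]], [[0, 0.025, 0], [0, 0, 0]], [[0, 0.025, 0], [0, 0, 0]], [[0, 0.025, 0], [0, 0, 0]], [[0, 0.015, 0], [0, 0, 0]], [[0, 0, 0], [0, 0, 0]], [[0, 0, 0], [0, 0, 0]], [[0, 0, 0], [0, 0, 0]]])

```text
t: 25.13
tcp_pos: [0.5017, 0.2806, 0.0999]
eef_rot: [0.706, 0.708, -0.001, -0.0]
contact_force: [-0.3, 0.5, -2.6]
finger_gap: 0.0229
```

Emit:
servo_tool(moves=[[[0, 0.0065, 0], [0, 0, 0]], [[0, 0, -0.01], [0, 0, 0]], [[0, 0, -0.012], [0, 0, 0]], [[0, 0, -0.01], [0, 0, 0]], [[0, 0, -0.004], [0, 0, 0]], [[0, 0, 0], [0, 0, 0]], [[0, 0, 0], [0, 0, 0]], [[0, 0, 0], [0, 0, 0]]])

```text
t: 25.8
tcp_pos: [0.5025, 0.2878, 0.0649]
eef_rot: [0.706, 0.708, -0.0, -0.0]
contact_force: [0.7, 0.0, -2.4]
finger_gap: 0.0234
```

Run:
```python
from h import *
s=env.state(); print(s['t'],s['tcp_pos'],R.from_quat(s['eef_rot']).as_matrix()[:,2],s['contact_force'],s['finger_gap'])
w=snap('side','s10.png')
big=cv2.resize(w['color'][180:320,100:300,::-1],(800,560),interpolation=cv2.INTER_CUBIC)
lz=s['tcp_pos'][2]-.0207; c=np.array([.501,.2835])
for z,r,col in ((lz+.015,.076,(0,255,0)),(lz,.076,(0,255,255)),(.036,.07,(255,0,0)),(0,.07,(0,0,255))):
    cv2.polylines(big,[np.int32([(proj(w,[c[0]+r*np.cos(a),c[1]+r*np.sin(a),z])-[100,180])*4 for a in np.linspace(0,6.28,60)])],True,col,1)
cv2.imwrite('pics/s10.png',big)
```

```text
25.8 [0.50247548 0.28781102 0.06489183] [-6.30013987e-04  1.20936613e-04 -9.99999794e-01] [ 0.71434705  0.00500035 -2.43309261] 0.023423587951838697
```

View pics/s10.png

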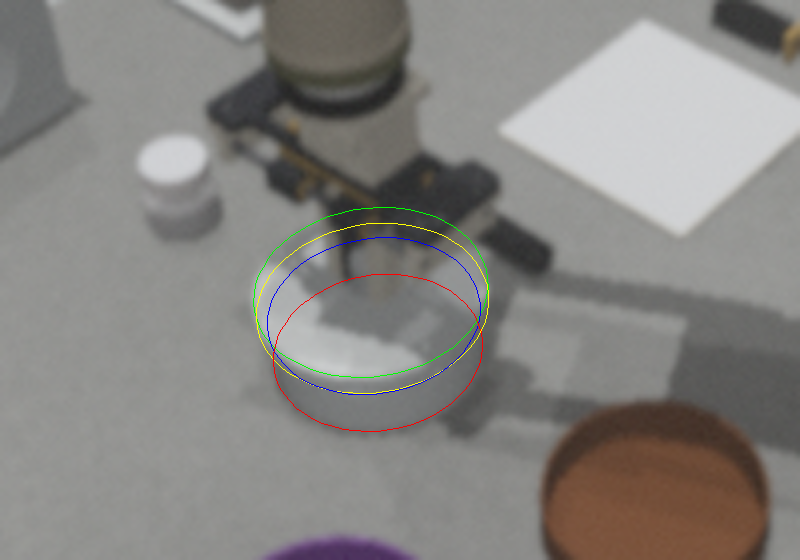

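Emit:
servo_tool(moves=[[[-0.0005, -0.0008, -0.005], [0, 0, 0]], [[0, 0, -0.004], [0, 0, 0]], [[0, 0, -0.003], [0, 0, 0]], [[0, 0, -0.002], [0, 0, 0]], [[0, 0, 0], [0, 0, 0]], [[0, 0, 0], [0, 0, 0]]])

```text
t: 26.35
tcp_pos: [0.5015, 0.2869, 0.0503]
eef_rot: [0.706, 0.708, -0.001, -0.0]
contact_force: [0.3, -0.3, -1.9]
finger_gap: 0.0232
```

Emit:
servo_tool(moves=[[[0, 0, -0.002], [0, 0, 0]], [[0, 0, -0.002], [0, 0, 0]], [[0, 0, -0.001], [0, 0, 0]], [[0, 0, 0], [0, 0, 0]], [[0, 0, 0], [0, 0, 0]]])

```text
t: 26.77
tcp_pos: [0.5017, 0.287, 0.0456]
eef_rot: [0.706, 0.708, -0.0, -0.0]
contact_force: [-0.8, 0.1, -2.1]
finger_gap: 0.0235
```

Emit:
servo_tool(moves=[[[0, 0, -0.0005], [0, 0, 0]], [[0, 0, -0.0005], [0, 0, 0]], [[0, 0, -0.0005], [0, 0, 0]], [[0, 0, 0], [0, 0, 0]], [[0, 0, 0], [0, 0, 0]]])

```text
t: 27.18
tcp_pos: [0.5018, 0.2871, 0.0447]
eef_rot: [0.706, 0.708, -0.0, -0.0]
contact_force: [-3.9, -2.3, 4.8]
finger_gap: 0.0233
```

Seated. Next I release and rise.

Emit:
servo_tool(moves=[[[0, 0, 0], [0, 0, 0]], [[0, 0, 0], [0, 0, 0]], [[0, 0, 0], [0, 0, 0]], [[0, 0, 0], [0, 0, 0]], [[0, 0, 0], [0, 0, 0]], [[0, 0, 0], [0, 0, 0]], [[0, 0, 0], [0, 0, 0]]], fingers=0.8)

```text
t: 27.77
tcp_pos: [0.5017, 0.287, 0.0441]
eef_rot: [0.706, 0.708, -0.0, -0.0]
contact_force: [-0.1, 0.5, 0.1]
finger_gap: 0.0653
```

Emit:
servo_tool(moves=[[[0, 0, 0.01], [0, 0, 0]], [[0, 0, 0.02], [0, 0, 0]], [[0, 0, 0.03], [0, 0, 0]], [[0, 0, 0.03], [0, 0, 0]], [[0, 0, 0.03], [0, 0, 0]], [[0, -0.03, 0.01], [0, 0, 0]], [[0, -0.035, 0], [0, 0, 0]], [[0, -0.035, 0], [0, 0, 0]], [[0, -0.035, 0], [0, 0, 0]], [[0, -0.035, 0], [0, 0, 0]], [[0, -0.035, 0], [0, 0, 0]], [[0, -0.035, 0], [0, 0, 0]]])

```text
t: 28.77
tcp_pos: [0.5016, 0.0455, 0.1752]
eef_rot: [0.706, 0.708, 0.0, 0.0]
contact_force: [0.8, 1.1, 0.2]
finger_gap: 0.0746
```

Emit:
servo_tool(moves=[[[0, -0.035, 0], [0, 0, 0]], [[0, -0.03, 0], [0, 0, 0]], [[0, 0, 0], [0, 0, 0]], [[0, 0, 0], [0, 0, 0]]])

```text
t: 29.1
tcp_pos: [0.5018, -0.0194, 0.175]
eef_rot: [0.708, 0.707, -0.0, -0.0]
contact_force: [-0.5, 0.8, 0.5]
finger_gap: 0.074
```

Run:
```python
from h import *
s=env.state(); print(s['t'],s['tcp_pos'],s['contact_force'],s['finger_gap'])
p=snap('top','t11.png'); a=cv2.imread('pics/t0.png')
im=p['color']; g=im.min(2); m=(g>150).astype('uint8'); n,l,st,c=cv2.connectedComponentsWithStats(m)
for i in range(1,n):
    if 1400<st[i,4]<2000:
        cc=cv2.findContours((l==i).astype('uint8'),cv2.RETR_EXTERNAL,cv2.CHAIN_APPROX_NONE)[0][0].reshape(-1,2)
        w=np.array([ray(p,u,v,.039)[:2] for u,v in cc],'float32'); print(st[i],cv2.fitEllipse(w))
d=im[150:230,120:210,::-1]; e=a[150:230,120:210]
cv2.imwrite('pics/c11.png',cv2.resize(np.hstack([e,d]),(800,356),interpolation=cv2.INTER_CUBIC))
w=snap('side','s11.png')
o=cv2.imread('pics/s0.png')[200:310,130:260]
cv2.imwrite('pics/s11c.png',cv2.resize(np.hstack([o,w['color'][200:310,130:260,::-1]]),(800,338),interpolation=cv2.INTER_CUBIC))
```

```text
29.1 [ 0.50180508 -0.01935905  0.1749532 ] [-0.52433322  0.81829408  0.46095338] 0.07397621509692448
[ 137  168   47   46 1672] ((0.5016218423843384, 0.28310608863830566), (0.1461925506591797, 0.14703887701034546), 3.003425359725952)
```

View pics/c11.png

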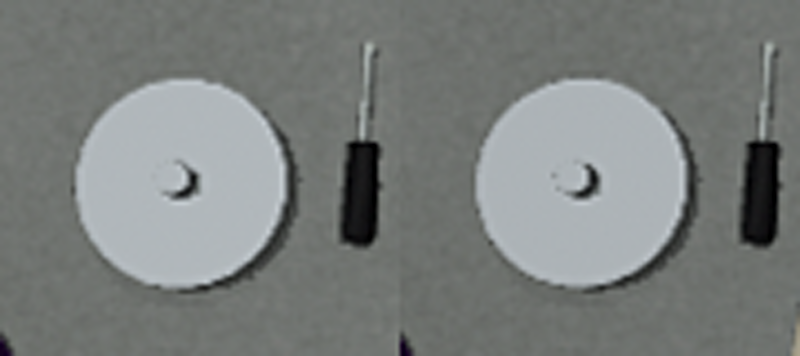

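View pics/s11c.png

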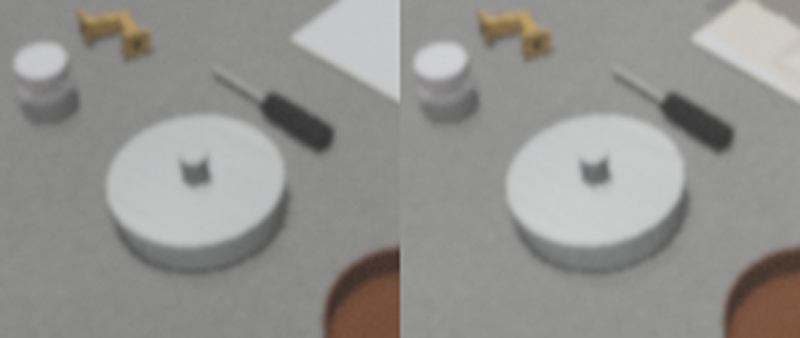

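View pics/t11.png

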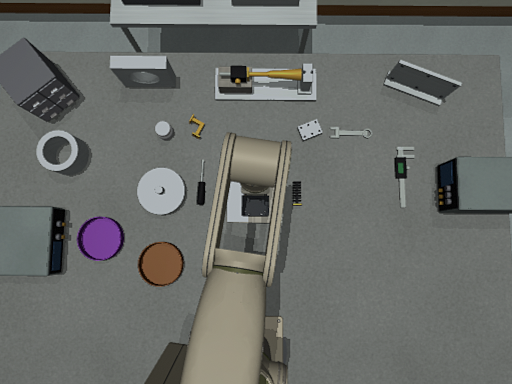

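Before and after pictures of the lid look the same, and the bystanders are in place, so I'm handing in.

```bash
python3 -c "
from station import env
print(env.job_done())"
```

```text
the job is handed in; nothing more can be done
None
```

The straight waveguide section is in the aluminium dish with the lid back on. I handed the job in at about 29 s of the 72 s allowed; no verdict was reported.

- **Lid off:** I raised it one edge first, to a tool tilt of 0.13 rad, and an outline drawn on the side picture matched that tilt. By the tool height, its skirt stayed within about 80 mm of the bench. It then rested flat, knob up, on the white plate.
- **Waveguide:** I laid it on the dish floor and let go; the top picture shows it lying near the centre. The dish rim had not moved between the pictures before and after this.
- **Lid back on:** It seated at the same tool height as at first (44.7 mm against 44.6 mm). In the top view its centre is within 0.5 mm of where it started, and the before and after pictures show no gap or tilt. I had no direct view of the waveguide once the lid was on.
- **Rest of the bench:** The other items looked unmoved in the last top and side pictures, and the gripper was clear of everything.

**Disagreements:** The wrist camera put the lid up to 7 mm off the top-camera fit in y. The close-range detections put the lid and knob about 15–20 mm off, so I ignored them. To put the lid back I relied on the recorded tool positions and the top camera.

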